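# Build a truffle pyramid on the display board

### The arm

A 6-joint arm with a two-finger parallel gripper is mounted at the origin on the work surface. World frame = base frame: x ahead of the robot, y to its left, z up, the work surface at z = 0. Lengths are in mm, angles in rad, forces in N, time in s.
With the tool pointing down it reaches from about 400 to 925 mm from the base axis. Payload 12.5 kg.
Tool frame: the origin (TCP) lies midway between the tips of the shut fingers; the grasp point (between the pads) lies 19 mm behind it; z points along the fingers, y is the direction in which the jaws open and shut (so a half turn about z gives the same grasp; the last joint's range is limited). The gripper opens to 95 mm and grips with 3 to 60 N. Pads are 20 mm wide; open, the fingers measure 119 mm over their backs; the gripper's body (75 mm by 180 mm) begins 59 mm behind the grasp point.
Start: joints at [-1.345, 0.491, 1.559, -0, 1.092, -0.106], TCP at [203.614, -590.921, 214.661] pointing down, gripper open.
Joint ranges: [-3.1, 3.1], [-0.84, 2.19], [0.05, 2.79], [-1.13, 4.28], [0.06, 2.93], [-2.69, 2.69]. Speed limits (rad/s): [2.22, 2.22, 2.79, 3.14, 3.14, 3.14].

### API

Orientations are given as [roll, pitch, yaw] about the fixed x, y, z axes, in that order (R = Rz(yaw) Ry(pitch) Rx(roll)).
In Python, from cell import env gives the robot as it stands.
- The arm moves only by the tool servo_tool, never from a script. Its argument "plan" is a list of rows, each a list of 7 numbers: the shift along the tool's x, y, z in m, then the turn, a rotation vector about the tool's x, y, z in degrees, then the opening in per cent of the stroke, from 0 (shut) to 100 (fully open). In form: [[dx, dy, dz, wx, wy, wz, jaw], ...]. A call has 1 to 8 rows; each row shifts and turns the pose as measured when the row begins, along the tool's axes as they then stand; what a row does not reach is not made up. A row lasts 1/12 s, in which the tool goes at most 41.7 mm and 7.16 degrees, less where a joint would pass 70% of its speed; a pose out of reach is approached as far as the arm can. A call is refused whole if a number of a shift passes 0.0417 or a number of a turn 7.16, either way. A call with a gripper value outside its range is refused whole. The fingers move at their own pace and stop on an object; the grip force is fixed at half the most. Time passes only in rows, so rows that do not move let the fingers close. It gives the time, the measured TCP pose, the force and the opening at its end, in the units of the state.
- env.state(): the state, without advancing time (a new reading comes with each control period).
- env.read_camera(name): name is "scene" or "top"; returns a dict with "img" (400x640x3 uint8, blue, green, red), "intrinsics" (3x3 intrinsics, pixels), "R" (3x3) and "t" (3): a world point X has camera coordinates R X + t. Camera axes: x right, y down, z forward; pixel columns grow to the right and rows downward; lengths in mm; the calibration is good to about 2 mm. A picture is of the moment at which its call begins. There is no depth.
- env.job_done(): hands the job in, once; it reports no verdict.
The state is a dict: "t": time; "joints": joint angles; "qvel": joint speeds; "tau": joint torques, N m; "eef_pos": TCP position; "tcp_rot": TCP orientation; "ft_force": force on the tool from outside, world axes, zero at the start; "moment": the same for the moment, N m; "opening": opening from 0.0 (shut) to 1.0 (fully open).
Only numpy, scipy, OpenCV 4.12 (cv2) and the standard library are available. Lean on these libraries where they do the work, as an engineer would, in place of code of your own. Each camera call takes 0.05 s, during which the arm holds its last target. There are 200 camera calls.

### The job

Put the three milk-brown truffles into the three wells of the display board, one in each well, and then set the white truffle gently on top, saddled in the gap between them, so that it stays there as a small pyramid. Leave the orange truffle in its cup and do not disturb the other things on the table.

Things in the scene. Friction and masses are not known exactly. Their poses are not given: they have to be found in the camera images.
- dark_a_center (a point): centre of a milk-brown (dark) truffle: a firm ball 40 mm in diameter, about 40 g, which starts in one of the paper cups on the baking sheet (centre 26 to 28 mm above the table). Orientation means nothing.
- dark_b_center (a point): centre of a milk-brown (dark) truffle: a firm ball 40 mm in diameter, about 40 g, which starts in one of the paper cups on the baking sheet (centre 26 to 28 mm above the table). Orientation means nothing.
- dark_c_center (a point): centre of a milk-brown (dark) truffle: a firm ball 40 mm in diameter, about 40 g, which starts in one of the paper cups on the baking sheet (centre 26 to 28 mm above the table). Orientation means nothing.
- white_center (a point): centre of the only white (ivory) truffle: a firm ball 40 mm in diameter, about 40 g, which starts in one of the paper cups on the baking sheet (centre 26 to 28 mm above the table). Orientation means nothing.
- orange_center (a point): centre of the only orange truffle: a firm ball 40 mm in diameter, about 40 g, which starts in one of the paper cups on the baking sheet (centre 26 to 28 mm above the table). Orientation means nothing. Not wanted: it stays in its cup.
- sheet: aluminium baking sheet, fixed to the table, 240 mm (its x) by 330 mm (its y), rim 25 mm high, white paper in it. Origin at the centre of its underside. It carries six very dark brown fluted paper cups (fixed, 45 mm across, rim 16 mm above the table) at x = -45 and +45 mm, y = -95, 0 and +95 mm of its frame; five hold a truffle, one is empty.
- board: display board, fixed: a square light-wood plate 120 mm wide and 16 mm thick on a round white marble foot (radius 92 mm, 8 mm thick), top of the wood 24 mm above the table. Three round wells (29 mm in diameter, 16 mm deep) form an equilateral triangle with 48 mm sides about its middle. Origin at the centre of its underside, z up.
- well0 (a point): centre of a well's mouth, on the upper face of the wood (24 mm above the table). A truffle seated in the well rests on the rim all round, its centre 14 mm above this point.
- well1 (a point): centre of a well's mouth, on the upper face of the wood (24 mm above the table). A truffle seated in the well rests on the rim all round, its centre 14 mm above this point.
- well2 (a point): centre of a well's mouth, on the upper face of the wood (24 mm above the table). A truffle seated in the well rests on the rim all round, its centre 14 mm above this point.
- board_middle (a point): point on the upper face of the wood midway between the three wells (28 mm from each). A truffle saddled on three seated truffles has its centre 43 mm above this point.
- syrup: bystander, loose, to be left where it is: amber glass bottle, 64 mm in diameter, 100 mm tall; origin at the centre of its underside
- jar: bystander, loose, to be left where it is: orange jar with a steel cap, 70 mm in diameter, 75 mm tall; origin at the centre of its underside
- ramekin: bystander, loose, to be left where it is: white ceramic cup, 72 mm across, 45 mm tall; origin at the centre of its underside
- spatula: bystander, loose, to be left where it is: spatula lying flat, right of the board; origin at the centre of its underside
- pastry_brush: bystander, loose, to be left where it is: pastry brush lying flat, left of the sheet; origin at the centre of its underside
- cup_stack: bystander, loose, to be left where it is: low stack of dark paper cups, 47 mm across, 46 mm tall; origin at the centre of its underside
There are look-alikes about, which are no part of the job. What is shaped like the part that bears dark_a_center but blue is not meant. What is shaped like the part that bears dark_b_center but purple or turquoise is not meant.

How it is judged:
By the outcome, as a careful person would: the job done as asked, in the order asked, and still so for the second after the job is handed in, with the robot touching nothing.
It also fails if it takes over 72 s, if anything falls off the work surface, if the arm or the gripper's body presses on something with over 40 N, if the wrist force passes 120 N, or if a joint passes its speed limit or range.

## Working session

There is one attempt and no reset: what is moved stays moved. The work goes in short steps, Python scripts to look and compute and a tool call to move; the robot and the scene stay as the last step left them, time stands still between calls to the robot, and variables do not carry over. Pictures are saved under pics/ and viewed, about 8 in all and at most 12, crops included, and the job is handed in when it is done.

Besides the shell and the picture viewer there is one more tool, called after "Call:" by a JSON object that holds its "method" and its "body". servo_tool: Moves the arm, as the interface text tells. Its arguments: {"type":"object","properties":{"plan":{"type":"array","items":{"type":"array","items":{"type":"number"}}}},"required":["plan"]}

```bash
mkdir -p pics; ls
python3 - <<'E'
from cell import env
import cv2,numpy as np
s=env.state();print(s)
for n in("scene","top"):
    c=env.read_camera(n);cv2.imwrite(f"pics/{n}0.png",c["img"]);print(n,c["intrinsics"],c["R"],c["t"])
E
```

```text
pics
{'t': 0.0, 'joints': array([-1.34461624e+00,  4.91560874e-01,  1.55946142e+00, -1.59763346e-05,
        1.09171127e+00, -1.05613116e-01]), 'qvel': array([-0.00100697, -0.00078945,  0.00058228, -0.00016013, -0.00071364,
        0.0002148 ]), 'tau': array([-8.38585947e-05, -6.12644649e+01, -2.58185649e+01,  6.91721658e-02,
        4.82101401e-02, -1.18851349e-04]), 'eef_pos': array([ 203.53975957, -590.66051661,  214.05681424]), 'tcp_rot': array([-3.14045660e+00, -1.06181318e-04,  3.31800511e-01]), 'ft_force': array([-0.51952173,  0.09471489,  0.03687809]), 'moment': array([ 0.01302342, -0.03423759,  0.02143779]), 'opening': 1.0020847865336404}
scene [[364.74660156   0.         321.34940437]
 [  0.         364.74660156 198.93166005]
 [  0.           0.           1.        ]] [[-0.25466449  0.96700684 -0.00661594]
 [ 0.83753895  0.21713843 -0.50137752]
 [-0.48339891 -0.13322416 -0.86520334]] [ 101.13000333 -449.41337272 1397.48645421]
top [[365.99282841   0.         319.58875553]
 [  0.         365.99282841 203.07426993]
 [  0.           0.           1.        ]] [[ 0.02783129 -0.99960237  0.00452976]
 [-0.99729927 -0.02807471 -0.06786731]
 [ 0.06796749 -0.00262869 -0.99768407]] [  15.70586949  583.78424172 1150.36261984]
```

View pics/scene0.png

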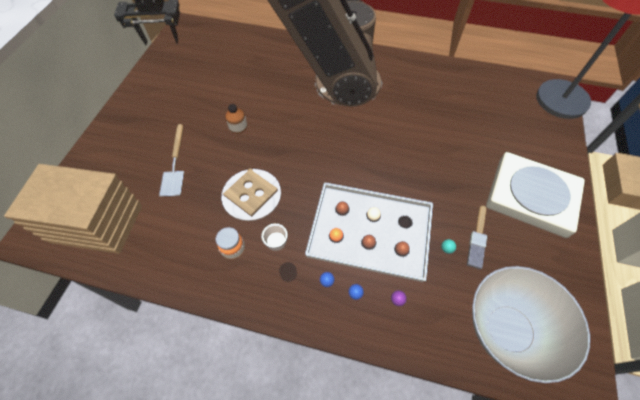

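View pics/top0.png

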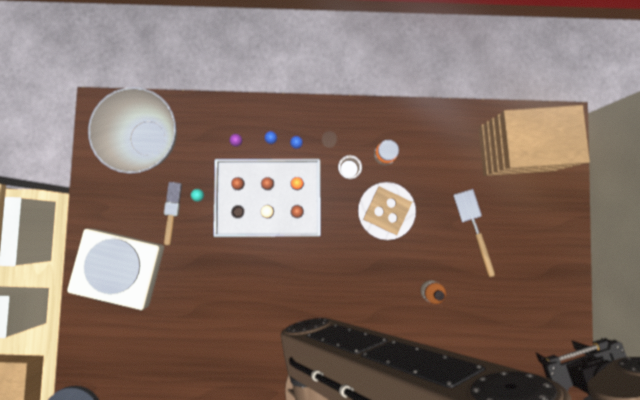

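The scene view shows the darks at (342,208), (369,241) and (402,248), white at (374,214), orange at (336,235) and the board near (250,192). The top view shows the darks at (238,183), (267,183) and (297,211), white at (267,211), orange at (297,183) and the wells near (392,203), (378,211) and (391,217).

Run:
```python
import cv2,numpy as np
t=cv2.imread("pics/top0.png");s=cv2.imread("pics/scene0.png")
r=lambda im,x,y,w,h,k:cv2.resize(im[y:y+h,x:x+w],None,fx=k,fy=k,interpolation=cv2.INTER_NEAREST)
a=np.zeros((600,800,3),np.uint8)
for im,x,y,w,h,X,Y in[(t,215,155,110,85,0,0),(t,355,180,66,66,440,0),(s,305,180,135,100,0,345)]:
    k=4 if Y==0 else 2.5
    c=r(im,x,y,w,h,k);a[Y:Y+c.shape[0],X:X+c.shape[1]]=c
c=r(s,218,165,66,58,4);a[345:345+232,440:440+264]=c
cv2.imwrite("pics/z.png",a)
h=cv2.cvtColor(t,cv2.COLOR_BGR2HSV)
for y in(183,211):print(h[y,225:310].tolist())
print(t[203,380:405].tolist())
```

```text
[[120, 3, 239], [113, 4, 239], [113, 4, 240], [105, 4, 241], [113, 4, 240], [143, 5, 223], [3, 48, 190], [7, 127, 181], [8, 153, 195], [9, 154, 210], [9, 148, 224], [10, 144, 230], [10, 144, 228], [9, 150, 216], [9, 150, 195], [8, 148, 177], [8, 143, 155], [7, 126, 127], [4, 64, 108], [165, 7, 149], [120, 6, 218], [113, 4, 237], [113, 4, 240], [120, 3, 238], [105, 4, 238], [113, 4, 238], [114, 5, 239], [113, 4, 238], [113, 4, 238], [113, 4, 238], [113, 4, 238], [113, 4, 238], [113, 4, 238], [113, 4, 238], [113, 4, 232], [176, 9, 204], [4, 62, 174], [7, 129, 174], [8, 147, 192], [9, 150, 208], [9, 148, 223], [10, 142, 230], [10, 142, 228], [9, 146, 218], [9, 147, 198], [8, 145, 181], [8, 140, 160], [7, 118, 130], [2, 32, 135], [170, 4, 189], [120, 3, 231], [120, 4, 239], [108, 5, 240], [113, 4, 238], [113, 4, 240], [113, 4, 240], [113, 4, 240], [113, 4, 240], [113, 4, 240], [108, 5, 240], [105, 4, 239], [108, 5, 240], [108, 5, 240], [110, 6, 239], [113, 4, 229], [5, 48, 213], [10, 138, 234], [13, 168, 249], [16, 170, 251], [18, 164, 251], [21, 155, 251], [23, 152, 251], [23, 151, 251]
[... 1166 characters left out ...]
9], [8, 142, 171], [8, 150, 189], [9, 149, 209], [9, 145, 225], [10, 137, 235], [10, 141, 232], [9, 147, 222], [9, 151, 203], [8, 150, 184], [8, 145, 162], [7, 107, 140], [0, 23, 158], [126, 6, 215], [113, 4, 236], [113, 4, 240], [110, 3, 240], [113, 4, 241], [113, 4, 242]]
[[133, 175, 206], [133, 173, 206], [131, 174, 206], [129, 171, 204], [131, 174, 206], [133, 172, 206], [166, 192, 218], [225, 227, 233], [242, 240, 241], [245, 243, 243], [245, 243, 244], [246, 243, 244], [246, 244, 244], [246, 243, 243], [234, 230, 231], [173, 180, 192], [124, 156, 183], [126, 166, 198], [131, 173, 206], [134, 177, 212], [137, 180, 214], [139, 184, 218], [139, 184, 219], [141, 187, 220], [140, 186, 220]]
```

View pics/z.png

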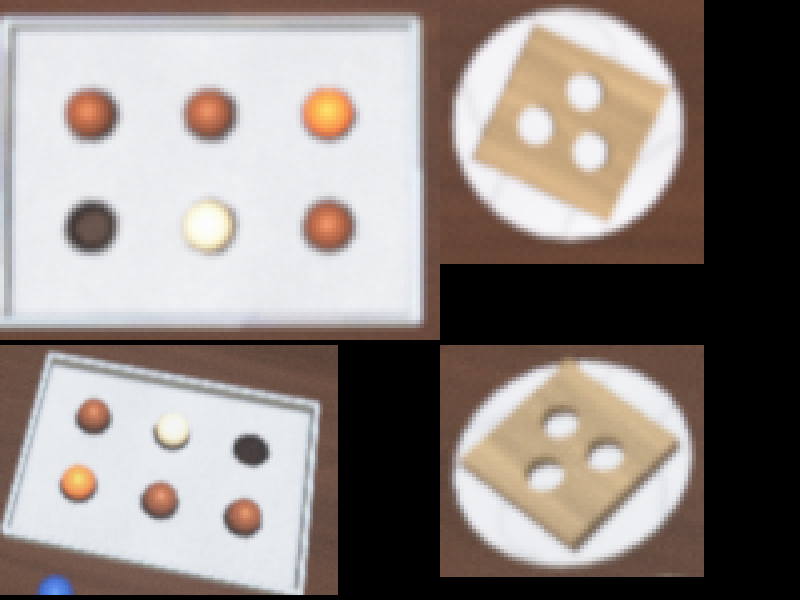

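```bash
cat > m.py <<'E'
import cv2,numpy as np
from cell import env
def ray(c,p):
    K,R,t=np.array(c["intrinsics"]),np.array(c["R"]),np.array(c["t"])
    d=R.T@np.linalg.inv(K)@[p[0],p[1],1.];return -R.T@t,d/np.linalg.norm(d)
def onz(c,p,z):
    o,d=ray(c,p);return o+d*(z-o[2])/d[2]
def tri(c1,p1,c2,p2):
    (a,u),(b,v)=ray(c1,p1),ray(c2,p2)
    s=np.linalg.lstsq(np.c_[u,-v],b-a,rcond=None)[0]
    P,Q=a+s[0]*u,b+s[1]*v;return (P+Q)/2,np.linalg.norm(P-Q)
def blob(m,p,r=9,amin=15):
    x0,y0=int(p[0])-r,int(p[1])-r
    s=m[y0:y0+2*r+1,x0:x0+2*r+1].astype(np.uint8)
    cs=[c for c in cv2.findContours(s,cv2.RETR_EXTERNAL,cv2.CHAIN_APPROX_NONE)[0] if len(c)>8]
    c=max(cs,key=cv2.contourArea);(x,y),(w,h),_=cv2.fitEllipse(c)
    return np.array([x+x0,y+y0]),(round(w,1),round(h,1))
def masks(im):
    h=cv2.cvtColor(im,cv2.COLOR_BGR2HSV).astype(int);H,S,V=h[...,0],h[...,1],h[...,2]
    return dict(dark=(S>80)&(V>85),orange=(S>80)&(V>85),white=((S>11)&(H>12)&(H<40)&(V>150))|(V>247),well=(S<55))
E
python3 - <<'E'
from m import *
T=env.read_camera("top");S=env.read_camera("scene")
mt,ms=masks(T["img"]),masks(S["img"])
for n,k,a,b in[("A","dark",(238,183),(402,248)),("B","dark",(267,183),(369,241)),("C","dark",(297,211),(342,208)),("W","white",(267,211),(374,214)),("O","orange",(297,183),(336,235)),
 ("w0","well",(391,203),(266,193)),("w1","well",(378.5,211.5),(248,184)),("w2","well",(392,217.5),(245,197))]:
    r=9 if k!="well" else 6
    (p,e),(q,f)=blob(mt[k],a,r),blob(ms[k],b,r)
    z=27 if k!="well" else 24
    X,g=tri(T,p,S,q);print(n,p.round(1),e,q.round(1),f,X.round(1),round(g,1),onz(T,p,z).round(1)[:2],onz(S,q,z).round(1)[:2])
E
```

```text
A [237. 183.] (10.3, 10.5) [402.1 247.9] (12.0, 12.4) [639.4 298.   25.7] 1.8 [639.4 296.8] [639.8 298.7]
B [266.9 183. ] (10.4, 10.4) [368.5 241.2] (11.5, 11.8) [642.2 202.8  24.1] 1.7 [642.  201.6] [643.3 203.6]
C [296.6 211. ] (10.4, 10.6) [341.9 207.5] (10.9, 11.1) [555.4 104.8  25.8] 1.3 [555.5 104.1] [555.9 105.5]
W [266.6 211. ] (12.3, 13.0) [373.5 213.3] (11.3, 12.3) [552.5 199.9  28.1] 1.5 [552.7 199.3] [551.7 200.6]
O [296.6 182.7] (11.5, 11.5) [335.7 234.5] (12.8, 13.0) [645.7 107.9  24.8] 1.1 [645.6 107.2] [646.6 108.6]
w0 [390.7 202.5] (8.6, 9.3) [261.3 192.5] (3.4, 7.6) [ 582.7 -163.7   50.6] 51.6 [ 591.1 -194.6] [ 565.3 -146.6]
w1 [378.5 211. ] (8.9, 9.2) [247.8 184.8] (6.0, 8.7) [ 566.8 -165.1   63.7] 32.7 [ 562.8 -156.1] [ 549.3 -197. ]
w2 [392.1 217.4] (8.4, 9.3) [244.1 197.6] (6.7, 9.3) [ 548.5 -222.9  -68.2] 9.5 [ 543.7 -199.7] [ 595.9 -191.5]
```

Run:
```python
from m import *
T=env.read_camera("top");S=env.read_camera("scene")
mt,ms=masks(T["img"]),masks(S["img"])
h=cv2.cvtColor(S["img"],cv2.COLOR_BGR2HSV);wl=(h[...,1]<62)|(h[...,2]<130)
P=[]
for a,b in[((391,203),(244,197)),((378.5,211.5),(259.5,193)),((392,217.5),(248,184))]:
    (p,e),(q,f)=blob(mt["well"],a,6),blob(wl,b,6)
    X,g=tri(T,p,S,q);P.append((onz(T,p,24)+onz(S,q,24))/2);print(p.round(1),e,q.round(1),f,X.round(1),round(g,1),onz(T,p,24).round(1)[:2],onz(S,q,24).round(1)[:2])
P=np.array(P);m=P.mean(0);print(P.round(1),m.round(1),np.linalg.norm(P-m,axis=1),np.degrees(np.arctan2(*(P-m)[:,1::-1].T)))
```

```text
[390.8 202.6] (8.6, 9.3) [244.2 197.6] (7.1, 9.4) [ 591.3 -195.8   15. ] 1.7 [ 590.9 -194.9] [ 595.6 -191.4]
[378.5 211. ] (8.8, 9.6) [259.1 192.7] (7.1, 9.1) [ 563.1 -156.9   15.1] 1.2 [ 562.8 -156. ] [ 567.7 -153.2]
[392.1 217.4] (8.4, 9.5) [247.9 184.6] (6.9, 8.8) [ 543.7 -201.1   14.8] 0.9 [ 543.5 -199.7] [ 548.7 -197. ]
[[ 593.2 -193.1   24. ]
 [ 565.3 -154.6   24. ]
 [ 546.1 -198.3   24. ]] [ 568.2 -182.    24. ] [27.39839445 27.58798243 27.45525889] [ -23.94088594   96.15154852 -143.55186686]
```

Run:
```python
from m import *
for n,(x,y) in(("top",(387,211)),("scene",(251,194))):
    c=env.read_camera(n);h=cv2.cvtColor(c["img"],cv2.COLOR_BGR2HSV)
    m=(h[...,2]>135).astype(np.uint8)
    cs=cv2.findContours(m,cv2.RETR_EXTERNAL,cv2.CHAIN_APPROX_NONE)[0]
    k=[q for q in cs if cv2.pointPolygonTest(q,(x,y),False)>0][0]
    e=cv2.fitEllipseDirect(k);print("foot",n,e,onz(c,e[0],8).round(1))
    w=((h[...,1]>62)&(h[...,2]>165)).astype(np.uint8)
    cs=cv2.findContours(w,cv2.RETR_EXTERNAL,cv2.CHAIN_APPROX_NONE)[0]
    k=[q for q in cs if cv2.pointPolygonTest(q,(x,y),False)>0]
    b=np.array([onz(c,p,24)[:2] for p in k[0][:,0].astype(float)],np.float32);print("plate",n,cv2.minAreaRect(b))
```

```text
foot top ((386.5257873535156, 210.61865234375), (57.24195861816406, 58.23902893066406), 145.41806030273438) [ 565.6 -184.6    8. ]
plate top ((566.0415649414062, -184.28424072265625), (115.86288452148438, 115.34153747558594), 66.174072265625)
foot scene ((250.6910858154297, 194.22491455078125), (50.65739059448242, 60.2744255065918), 73.23589324951172) [ 571.1 -182.3    8. ]
plate scene ((567.7772216796875, -184.0927734375), (118.6302261352539, 119.78096008300781), 65.00396728515625)
```

Call:
{"method": "servo_tool", "body": {"plan": [[0.035,-0.0176,0,0,0,-5.6,75],[0.035,-0.0176,0,0,0,-5.6,75],[0.035,-0.0176,0,0,0,-5.6,75],[0.035,-0.0176,0,0,0,0,75],[0.035,-0.0176,0,0,0,0,75],[0.035,-0.0176,0,0,0,0,75],[0.035,-0.0176,0,0,0,0,75],[0.035,-0.0176,0,0,0,0,75]]}}

```text
t: 1.07
eef_pos: [367.4, -320.2, 212.8]
tcp_rot: [3.139, 0.001, 0.63]
ft_force: [0.3, -0.7, 1.1]
opening: 0.749
```

Call:
{"method": "servo_tool", "body": {"plan": [[0.035,-0.0176,0,0,0,0,75],[0.035,-0.0176,0,0,0,0,75],[0.035,-0.0176,0,0,0,0,75],[0.035,-0.0176,0,0,0,0,75],[0.035,-0.0176,0,0,0,0,75],[0.035,-0.0176,0,0,0,0,75],[0.035,-0.0176,0,0,0,0,75],[0.035,-0.0176,0,0,0,0,75]]}}

```text
t: 1.73
eef_pos: [515.2, -26.3, 214.2]
tcp_rot: [3.135, -0.001, 0.629]
ft_force: [0.1, -0.9, -0.1]
opening: 0.751
```

```bash
cat > d.py <<'E'
import sys,numpy as np
from cell import env
mid=np.array([566.5,-183.9]);w=lambda a:mid+27.7*np.array([np.cos(np.radians(a)),np.sin(np.radians(a))])
P=dict(A=(639.5,297.7),B=(642.3,202.6),C=(555.6,104.8),W=(552.4,200.),w0=w(-23.8),w1=w(96.2),w2=w(-143.8),mid=mid)
s=env.state();p=s["eef_pos"];r,pt,y=s["tcp_rot"]
print("t",round(s["t"],2),"pos",p.round(1),"rpy",np.degrees(s["tcp_rot"]).round(1),"open",round(s["opening"],3),"F",s["ft_force"].round(1))
from scipy.spatial.transform import Rotation as Ro
R=Ro.from_euler("xyz",s["tcp_rot"]).as_matrix()
for a in sys.argv[1:]:
    n,z=a.split(",");print(a,"tool mm",(R.T@(np.r_[P[n],float(z)]-p)).round(1))
E
python3 d.py C,17.5 w2,60
```

```text
t 1.73 pos [515.2 -26.3 214.2] rpy [ 1.796e+02 -1.000e-01  3.600e+01] open 0.751 F [ 0.1 -0.9 -0.1]
C,17.5 tool mm [109.5 -83.4 196.4]
w2,60 tool mm [-79.1 156.8 155.1]
```

Call:
{"method": "servo_tool", "body": {"plan": [[0.022,-0.0167,0.005,0,0,0,75],[0.022,-0.0167,0.01,0,0,0,75],[0.022,-0.0167,0.02,0,0,0,75],[0.022,-0.0167,0.03,0,0,0,75],[0.0215,-0.0166,0.03,0,0,0,75],[0,0,0.03,0,0,0,75],[0,0,0.01,0,0,0,75],[0,0,0,0,0,0,75]]}}

```text
t: 2.4
eef_pos: [561.2, 120.3, 76.1]
tcp_rot: [3.13, -0.009, 0.638]
ft_force: [-0.2, 0.0, 0.7]
opening: 0.751
```

```bash
python3 d.py C,17.5
python3 - <<'E'
from m import *
a=[env.read_camera(n)["img"] for n in("top","scene")]
t=a[0][150:250,230:330];s=a[1][160:260,290:390]
cv2.imwrite("pics/z2.png",np.hstack([cv2.resize(i,None,fx=4,fy=4) for i in(t,s)]))
E
```

```text
t 2.4 pos [561.2 120.3  76.1] rpy [179.3  -0.5  36.5] open 0.751 F [-0.2  0.   0.7]
C,17.5 tool mm [-14.3   8.5  58.5]
```

View pics/z2.png

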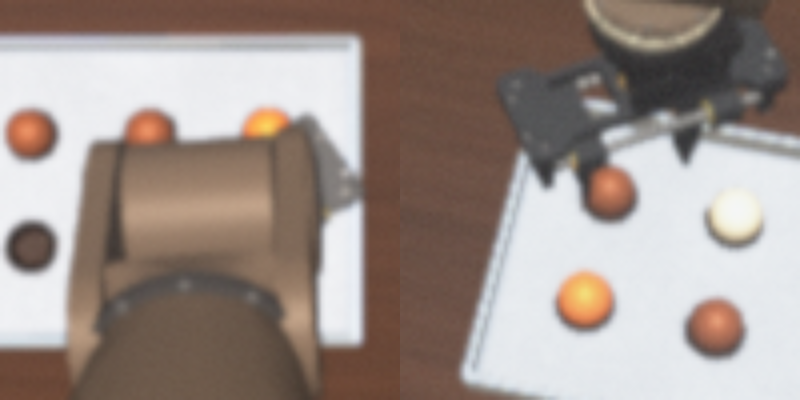

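The gripper is over dark truffle C (scene crop (610,190)), offset about as the state says. I'll correct, settle, then descend.

Call:
{"method": "servo_tool", "body": {"plan": [[-0.007,0.004,0,0,0,0,75],[-0.007,0.004,0,0,0,0,75],[0,0,0.015,0,0,0,75],[0,0,0.01,0,0,0,75],[0,0,0,0,0,0,75],[0,0,0,0,0,0,75]]}}

```text
t: 3.0
eef_pos: [558.3, 98.7, 61.0]
tcp_rot: [3.122, -0.021, 0.631]
ft_force: [0.4, 0.4, -0.8]
opening: 0.749
```

```bash
python3 d.py C,18
```

```text
t 3.0 pos [558.3  98.7  61. ] rpy [178.9  -1.2  36.2] open 0.749 F [ 0.4  0.4 -0.8]
C,18 tool mm [ 0.5 -7.3 42.9]
```

```bash
cat >> d.py <<'E'
for Y in (36.2,96.2): print("turn to",Y,np.degrees(Ro.from_matrix(R.T@Ro.from_euler("xyz",[180,0,Y],degrees=True).as_matrix()).as_rotvec()).round(1))
E
python3 d.py C,18
```

```text
t 3.0 pos [558.3  98.7  61. ] rpy [178.9  -1.2  36.2] open 0.749 F [ 0.4  0.4 -0.8]
C,18 tool mm [ 0.5 -7.3 42.9]
turn to 36.2 [ 1.1 -1.2 -0. ]
turn to 96.2 [  1.7  -0.5 -60. ]
```

Call:
{"method": "servo_tool", "body": {"plan": [[0,-0.004,0.006,1.1,-1.2,0,75],[0,-0.0035,0.006,0,0,0,75],[0,0,0.006,0,0,0,75],[0,0,0,0,0,0,75],[0,0,0,0,0,0,75]]}}

```text
t: 3.42
eef_pos: [554.3, 105.1, 42.9]
tcp_rot: [-3.141, -0.0, 0.631]
ft_force: [-0.1, 0.1, 0.4]
opening: 0.75
```

```bash
python3 d.py C,18
```

```text
t 3.42 pos [554.3 105.1  42.9] rpy [-180.    -0.    36.1] open 0.75 F [-0.1  0.1  0.4]
C,18 tool mm [ 0.9  1.  24.9]
turn to 36.2 [-0.  -0.  -0.1]
turn to 96.2 [ -0.   -0.  -60.1]
```

Call:
{"method": "servo_tool", "body": {"plan": [[0.001,0.001,0.008,0,0,0,75],[0,0,0.008,0,0,0,75],[0,0,0.008,0,0,0,75],[0,0,0,0,0,0,75],[0,0,0,0,0,0,60]]}}

```text
t: 3.83
eef_pos: [555.6, 105.1, 15.8]
tcp_rot: [-3.141, 0.0, 0.632]
ft_force: [0.4, -0.8, -0.5]
opening: 0.723
```

```bash
python3 d.py C,18
```

```text
t 3.83 pos [555.6 105.1  15.8] rpy [-180.     0.    36.2] open 0.723 F [ 0.4 -0.8 -0.5]
C,18 tool mm [-0.2  0.3 -2.2]
turn to 36.2 [-0.  0. -0.]
turn to 96.2 [ -0.   0. -60.]
```

Call:
{"method": "servo_tool", "body": {"plan": [[0,0,-0.0025,0,0,0,50],[0,0,0,0,0,0,0],[0,0,0,0,0,0,0],[0,0,0,0,0,0,0],[0,0,0,0,0,0,0],[0,0,0,0,0,0,0],[0,0,0,0,0,0,0],[0,0,0,0,0,0,0]]}}

```text
t: 4.5
eef_pos: [555.9, 105.1, 19.3]
tcp_rot: [-3.142, -0.0, 0.632]
ft_force: [-0.1, -0.7, -0.7]
opening: 0.409
```

Call:
{"method": "servo_tool", "body": {"plan": [[0,0,0,0,0,0,0],[0,0,0,0,0,0,0],[0,0,0,0,0,0,0]]}}

```text
t: 4.75
eef_pos: [555.9, 105.1, 19.4]
tcp_rot: [-3.142, -0.001, 0.631]
ft_force: [0.3, 0.0, -0.8]
opening: 0.407
```

```bash
python3 d.py w2,110 C,100
```

```text
t 4.75 pos [555.9 105.1  19.4] rpy [-180.    -0.    36.2] open 0.407 F [ 0.3  0.  -0.8]
w2,110 tool mm [-189.7  239.5  -90.8]
C,100 tool mm [ -0.4   0.  -80.7]
turn to 36.2 [-0. -0. -0.]
turn to 96.2 [  0.  -0. -60.]
```

Call:
{"method": "servo_tool", "body": {"plan": [[0,0,-0.01,0,0,0,0],[0,0,-0.02,0,0,0,0],[0,0,-0.025,0,0,0,0],[-0.007,0.009,-0.02,0,0,0,0],[-0.015,0.019,-0.005,0,0,0,0],[-0.02,0.025,0,0,0,0,0],[-0.02,0.025,0,0,0,0,0],[-0.02,0.025,0,0,0,0,0]]}}

```text
t: 5.42
eef_pos: [550.6, -25.7, 108.1]
tcp_rot: [3.14, -0.002, 0.64]
ft_force: [1.1, -0.6, -0.8]
opening: 0.408
```

Call:
{"method": "servo_tool", "body": {"plan": [[-0.02,0.025,0,0,0,0,0],[-0.02,0.025,0,0,0,0,0],[-0.02,0.025,0,0,0,0,0],[-0.015,0.019,0,0,0,0,0],[-0.01,0.012,0,0,0,0,0],[-0.006,0.008,0,0,0,0,0],[-0.002,0.003,0,0,0,0,0],[0,0,0,0,0,0,0]]}}

```text
t: 6.08
eef_pos: [544.6, -188.1, 114.7]
tcp_rot: [3.135, -0.005, 0.635]
ft_force: [0.2, 0.1, 0.7]
opening: 0.408
```

```bash
python3 d.py w2,31
```

```text
t 6.08 pos [ 544.6 -188.1  114.7] rpy [179.6  -0.3  36.4] open 0.408 F [0.2 0.1 0.7]
w2,31 tool mm [-7.9  8.9 83.8]
turn to 36.2 [ 0.4 -0.3  0.2]
turn to 96.2 [  0.5  -0.  -59.8]
```

Call:
{"method": "servo_tool", "body": {"plan": [[-0.004,0.0045,0.005,0.4,-0.3,0,0],[-0.004,0.0045,0.015,0,0,0,0],[0,0,0.015,0,0,0,0],[0,0,0.01,0,0,0,0],[0,0,0.005,0,0,0,0],[0,0,0,0,0,0,0],[0,0,0,0,0,0,0]]}}

```text
t: 6.67
eef_pos: [544.4, -196.1, 62.7]
tcp_rot: [-3.14, 0.002, 0.641]
ft_force: [-0.1, -0.3, -0.4]
opening: 0.411
```

```bash
python3 d.py w2,31
```

```text
t 6.67 pos [ 544.4 -196.1   62.7] rpy [-1.799e+02  1.000e-01  3.670e+01] open 0.411 F [-0.1 -0.3 -0.4]
w2,31 tool mm [-2.7  3.2 31.7]
turn to 36.2 [-0.1  0.1  0.5]
turn to 96.2 [ -0.2   0.  -59.5]
```

Call:
{"method": "servo_tool", "body": {"plan": [[-0.0014,0.0016,0.008,0,0,0.4,0],[-0.0013,0.0016,0.008,0,0,0,0],[0,0,0.008,0,0,0,0],[0,0,0.002,0,0,0,0],[0,0,0,0,0,0,0],[0,0,0,0,0,0,0]]}}

```text
t: 7.17
eef_pos: [544.8, -200.4, 35.1]
tcp_rot: [-3.141, 0.001, 0.634]
ft_force: [-0.5, -0.1, 0.1]
opening: 0.408
```

```bash
python3 d.py w2,31
```

```text
t 7.17 pos [ 544.8 -200.4   35.1] rpy [-180.     0.    36.3] open 0.408 F [-0.5 -0.1  0.1]
w2,31 tool mm [-0.4 -0.5  4.1]
turn to 36.2 [-0.   0.   0.1]
turn to 96.2 [ -0.1   0.  -59.9]
```

Call:
{"method": "servo_tool", "body": {"plan": [[0,0,0.003,0,0,0,0],[0,0,0.001,0,0,0,0],[0,0,0,0,0,0,0]]}}

```text
t: 7.42
eef_pos: [545.0, -200.5, 31.1]
tcp_rot: [3.142, 0.0, 0.634]
ft_force: [-0.2, -0.1, -0.1]
opening: 0.409
```

Call:
{"method": "servo_tool", "body": {"plan": [[0,0,0,0,0,0,48],[0,0,0,0,0,0,55],[0,0,0,0,0,0,60],[0,0,0,0,0,0,65],[0,0,0,0,0,0,65]]}}

```text
t: 7.83
eef_pos: [545.3, -200.7, 31.9]
tcp_rot: [3.14, -0.0, 0.634]
ft_force: [-0.2, 0.6, 0.3]
opening: 0.64
```

Call:
{"method": "servo_tool", "body": {"plan": [[0,0,-0.01,0,0,0,65],[0,0,-0.02,0,0,0,65],[0,0,-0.025,0,0,0,65],[0,0,-0.015,0,0,0,65],[0,0,-0.005,0,0,0,65],[0,0,0,0,0,0,65]]}}

```text
t: 8.33
eef_pos: [545.0, -200.4, 112.3]
tcp_rot: [3.141, 0.0, 0.634]
ft_force: [0.1, -0.2, 0.0]
opening: 0.647
```

```bash
python3 d.py B,60
python3 - <<'E'
from m import *
a=[env.read_camera(n)["img"] for n in("top","scene")]
t=a[0][160:260,340:440];s=a[1][150:250,200:300]
cv2.imwrite("pics/z3.png",np.hstack([cv2.resize(i,None,fx=4,fy=4) for i in(t,s)]))
E
```

```text
t 8.33 pos [ 545.  -200.4  112.3] rpy [180.    0.   36.3] open 0.647 F [ 0.1 -0.2  0. ]
B,60 tool mm [ 317.2 -267.    52.1]
turn to 36.2 [0.  0.  0.1]
turn to 96.2 [  0.    0.  -59.9]
```

View pics/z3.png

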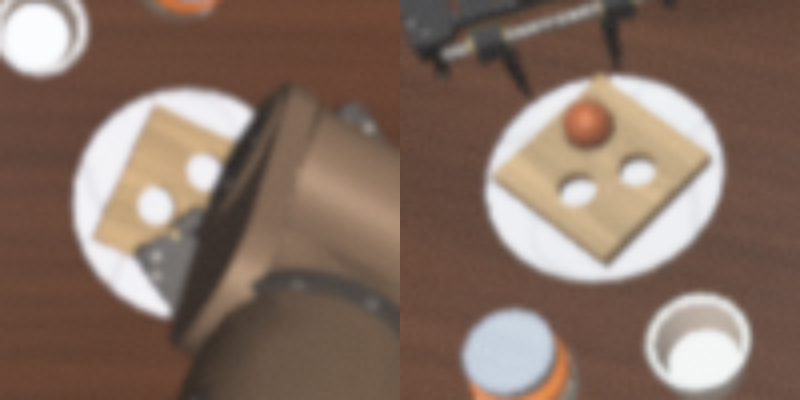

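Dark C sits in well2 (scene crop (588,123)). Next is B.

Call:
{"method": "servo_tool", "body": {"plan": [[0.009,-0.0075,0,0,0,0,75],[0.02,-0.017,0,0,0,0,75],[0.029,-0.0244,0,0,0,0,75],[0.029,-0.0244,0,0,0,0,75],[0.029,-0.0244,0,0,0,0,75],[0.029,-0.0244,0,0,0,0,75],[0.029,-0.0244,0,0,0,0,75],[0.029,-0.0244,0,0,0,0,75]]}}

```text
t: 9.1
eef_pos: [605.6, 66.8, 102.3]
tcp_rot: [-3.131, 0.01, 0.623]
ft_force: [1.7, 0.2, -0.1]
opening: 0.751
```

Call:
{"method": "servo_tool", "body": {"plan": [[0.029,-0.0244,0,0,0,0,75],[0.02,-0.017,0,0,0,0,75],[0.0145,-0.012,0,0,0,0,75],[0.009,-0.0075,0,0,0,0,75],[0.003,-0.0025,0,0,0,0,75],[0,0,0.01,0,0,0,75],[0,0,0.01,0,0,0,75],[0,0,0,0,0,0,75]]}}

```text
t: 9.77
eef_pos: [625.2, 178.1, 72.1]
tcp_rot: [-3.125, 0.02, 0.631]
ft_force: [-0.1, -0.1, 1.0]
opening: 0.75
```

```bash
python3 d.py B,19
```

```text
t 9.77 pos [625.2 178.1  72.1] rpy [-179.1    1.1   36.2] open 0.75 F [-0.1 -0.1  1. ]
B,19 tool mm [29.3 -8.8 52.7]
turn to 36.2 [-0.9  1.1 -0. ]
turn to 96.2 [ -1.4   0.5 -60. ]
```

Call:
{"method": "servo_tool", "body": {"plan": [[0.01,-0.003,0,-0.9,1.1,0,75],[0.01,-0.003,0,0,0,0,75],[0.007,-0.002,0,0,0,0,75],[0,0,0.006,0,0,0,75],[0,0,0.006,0,0,0,75],[0,0,0,0,0,0,75],[0,0,0,0,0,0,75]]}}

```text
t: 10.35
eef_pos: [644.5, 199.1, 57.9]
tcp_rot: [3.141, -0.001, 0.626]
ft_force: [-0.1, -0.7, 0.2]
opening: 0.747
```

```bash
python3 d.py B,19
```

```text
t 10.35 pos [644.5 199.1  57.9] rpy [179.9  -0.   35.9] open 0.747 F [-0.1 -0.7  0.2]
B,19 tool mm [ 0.2 -4.2 38.9]
turn to 36.2 [ 0.1 -0.  -0.3]
turn to 96.2 [  0.1  -0.  -60.3]
```

Call:
{"method": "servo_tool", "body": {"plan": [[0,-0.002,0.005,0,0,0,75],[0,-0.002,0.008,0,0,0,75],[0,0,0.008,0,0,0,75],[0,0,0.008,0,0,0,75],[0,0,0.004,0,0,0,75],[0,0,0.001,0,0,0,75],[0,0,0,0,0,0,70],[0,0,0,0,0,0,65]]}}

```text
t: 11.02
eef_pos: [641.2, 202.0, 19.4]
tcp_rot: [3.141, 0.001, 0.626]
ft_force: [-0.6, -0.4, 0.0]
opening: 0.681
```

```bash
python3 d.py B,19
```

```text
t 11.02 pos [641.2 202.   19.4] rpy [1.80e+02 1.00e-01 3.59e+01] open 0.681 F [-0.6 -0.4  0. ]
B,19 tool mm [1.2 0.2 0.4]
turn to 36.2 [ 0.   0.1 -0.3]
turn to 96.2 [ -0.    0.1 -60.3]
```

Call:
{"method": "servo_tool", "body": {"plan": [[0.001,0,0,0,0,0,0],[0,0,0,0,0,0,0],[0,0,0,0,0,0,0],[0,0,0,0,0,0,0],[0,0,0,0,0,0,0],[0,0,0,0,0,0,0],[0,0,0,0,0,0,0],[0,0,0,0,0,0,0]]}}

```text
t: 11.68
eef_pos: [642.8, 202.8, 20.8]
tcp_rot: [3.14, -0.001, 0.626]
ft_force: [0.2, -0.2, -0.6]
opening: 0.408
```

Call:
{"method": "servo_tool", "body": {"plan": [[0,0,0,0,0,0,0],[0,0,0,0,0,0,0],[0,0,-0.01,0,0,0,0],[0,0,-0.02,0,0,0,0],[0,0,-0.025,0,0,0,0],[0,0,-0.025,0,0,0,0],[0,0,-0.005,0,0,0,0],[0,0,0,0,0,0,0]]}}

```text
t: 12.35
eef_pos: [642.0, 202.6, 110.8]
tcp_rot: [3.141, 0.001, 0.626]
ft_force: [0.6, -0.1, -0.5]
opening: 0.408
```

```bash
python3 d.py w0,110
```

```text
t 12.35 pos [642.  202.6 110.8] rpy [1.80e+02 1.00e-01 3.58e+01] open 0.408 F [ 0.6 -0.1 -0.5]
w0,110 tool mm [-273.5  293.     1.1]
turn to 36.2 [ 0.   0.1 -0.4]
turn to 96.2 [ -0.    0.1 -60.4]
```

Call:
{"method": "servo_tool", "body": {"plan": [[-0.008,0.008,0,0,0,0,0],[-0.018,0.019,0,0,0,0,0],[-0.0262,0.0275,0,0,0,0,0],[-0.0262,0.0275,0,0,0,0,0],[-0.0262,0.0275,0,0,0,0,0],[-0.0262,0.0275,0,0,0,0,0],[-0.0262,0.0275,0,0,0,0,0],[-0.0262,0.0275,0,0,0,0,0]]}}

```text
t: 13.02
eef_pos: [600.0, -67.3, 103.0]
tcp_rot: [-3.135, 0.007, 0.636]
ft_force: [1.3, 0.8, -0.8]
opening: 0.406
```

Call:
{"method": "servo_tool", "body": {"plan": [[-0.0262,0.0275,0,0,0,0,0],[-0.018,0.019,0,0,0,0,0],[-0.013,0.014,0,0,0,0,0],[-0.008,0.008,0,0,0,0,0],[-0.003,0.003,0,0,0,0,0],[0,0,0,0,0,0,0],[0,0,0,0,0,0,0]]}}

```text
t: 13.6
eef_pos: [578.8, -179.1, 95.6]
tcp_rot: [-3.126, 0.014, 0.627]
ft_force: [0.3, 0.2, 0.1]
opening: 0.404
```

```bash
python3 d.py w0,70
```

```text
t 13.6 pos [ 578.8 -179.1   95.6] rpy [-179.1    0.8   35.9] open 0.404 F [0.3 0.2 0.1]
w0,70 tool mm [ 1.6 21.  25.2]
turn to 36.2 [-0.9  0.8 -0.3]
turn to 96.2 [ -1.2   0.3 -60.3]
```

Call:
{"method": "servo_tool", "body": {"plan": [[0.001,0.01,0,-0.9,0.8,-0.3,0],[0,0.01,0.004,0,0,0,0],[0,0,0.008,0,0,0,0],[0,0,0.008,0,0,0,0],[0,0,0,0,0,0,0],[0,0,0,0,0,0,0]]}}

```text
t: 14.1
eef_pos: [593.8, -191.8, 72.5]
tcp_rot: [3.14, -0.001, 0.638]
ft_force: [0.4, 0.2, -0.2]
opening: 0.41
```

```bash
python3 d.py w0,32
```

```text
t 14.1 pos [ 593.8 -191.8   72.5] rpy [ 1.799e+02 -1.000e-01  3.660e+01] open 0.41 F [ 0.4  0.2 -0.2]
w0,32 tool mm [-3.6  1.4 40.5]
turn to 36.2 [ 0.1 -0.1  0.4]
turn to 96.2 [  0.1  -0.  -59.6]
```

Call:
{"method": "servo_tool", "body": {"plan": [[-0.0018,0.0007,0.005,0,0,0.4,0],[-0.0018,0.0007,0.008,0,0,0,0],[0,0,0.008,0,0,0,0],[0,0,0.008,0,0,0,0],[0,0,0.004,0,0,0,0],[0,0,0.001,0,0,0,0],[0,0,0,0,0,0,0],[0,0,0,0,0,0,0]]}}

```text
t: 14.77
eef_pos: [590.9, -194.6, 33.9]
tcp_rot: [-3.141, -0.0, 0.631]
ft_force: [0.2, -0.1, -1.2]
opening: 0.406
```

```bash
python3 d.py w0,32
```

```text
t 14.77 pos [ 590.9 -194.6   33.9] rpy [-180.    -0.    36.2] open 0.406 F [ 0.2 -0.1 -1.2]
w0,32 tool mm [0.4 1.  1.9]
turn to 36.2 [-0. -0. -0.]
turn to 96.2 [ -0.  -0. -60.]
```

Call:
{"method": "servo_tool", "body": {"plan": [[0,0.001,0.002,0,0,0,0],[0,0,0,0,0,0,0],[0,0,0,0,0,0,48],[0,0,0,0,0,0,54],[0,0,0,0,0,0,60],[0,0,0,0,0,0,62],[0,0,0,0,0,0,62]]}}

```text
t: 15.35
eef_pos: [592.4, -195.7, 33.2]
tcp_rot: [3.14, -0.002, 0.631]
ft_force: [0.2, 0.0, -0.3]
opening: 0.613
```

Call:
{"method": "servo_tool", "body": {"plan": [[0,0,-0.01,0,0,0,62],[0,0,-0.02,0,0,0,62],[0,0,-0.025,0,0,0,62],[0,0,-0.02,0,0,0,62],[0,0,-0.005,0,0,-4,75],[0,0,0,0,0,-7,75],[0,0,0,0,0,-7,75],[0,0,0,0,0,-7,75]]}}

```text
t: 16.02
eef_pos: [592.4, -195.7, 122.9]
tcp_rot: [3.137, -0.001, 1.078]
ft_force: [-0.1, -0.5, 0.6]
opening: 0.744
```

Call:
{"method": "servo_tool", "body": {"plan": [[0,0,0,0,0,-7,75],[0,0,0,0,0,-7,75],[0,0,0,0,0,-7,75],[0,0,0,0,0,-4,75],[0,0,0,0,0,-2,75],[0,0,0,0,0,0,75],[0,0,0,0,0,0,75]]}}

```text
t: 16.6
eef_pos: [592.8, -195.7, 129.6]
tcp_rot: [3.132, 0.004, 1.57]
ft_force: [0.0, -0.1, 0.6]
opening: 0.75
```

```bash
python3 d.py A,110
```

```text
t 16.6 pos [ 592.8 -195.7  129.6] rpy [179.5   0.2  90. ] open 0.75 F [ 0.  -0.1  0.6]
A,110 tool mm [493.5  46.2  18.2]
turn to 36.2 [ 0.6 -0.1 53.8]
turn to 96.2 [ 0.5  0.2 -6.2]
```

Call:
{"method": "servo_tool", "body": {"plan": [[0.005,0,0,0.5,0.2,-4,75],[0.011,0.002,0,0,0,-2.2,75],[0.026,0.0055,0,0,0,0,75],[0.037,0.0076,0,0,0,0,75],[0.037,0.0076,0,0,0,0,75],[0.037,0.0076,0,0,0,0,75],[0.037,0.0076,0,0,0,0,75],[0.037,0.0076,0,0,0,0,75]]}}

```text
t: 17.27
eef_pos: [615.9, 39.5, 131.6]
tcp_rot: [3.137, 0.002, 1.663]
ft_force: [-0.1, -0.0, 0.9]
opening: 0.753
```

Call:
{"method": "servo_tool", "body": {"plan": [[0.037,0.0076,0,0,0,0,75],[0.037,0.0076,0,0,0,0,75],[0.037,0.0076,0,0,0,0,75],[0.037,0.0076,0,0,0,0,75],[0.03,0.0065,0,0,0,0,75],[0.021,0.004,0,0,0,0,75],[0.01,0.002,0,0,0,0,75],[0.003,0.001,0,0,0,0,75]]}}

```text
t: 17.93
eef_pos: [636.7, 278.2, 133.2]
tcp_rot: [3.134, 0.001, 1.662]
ft_force: [-0.4, -0.1, 0.3]
opening: 0.75
```

Call:
{"method": "servo_tool", "body": {"plan": [[0,0,0,0,0,0,75],[0,0,0,0,0,0,75]]}}

```text
t: 18.1
eef_pos: [636.2, 278.2, 133.0]
tcp_rot: [3.135, 0.001, 1.662]
ft_force: [-0.1, -0.2, 0.0]
opening: 0.748
```

```bash
python3 d.py A,60
```

```text
t 18.1 pos [636.2 278.2 133. ] rpy [179.6   0.   95.2] open 0.748 F [-0.1 -0.2  0. ]
A,60 tool mm [19.1  4.6 73. ]
turn to 36.2 [ 0.4 -0.2 59. ]
turn to 96.2 [ 0.4  0.1 -1. ]
```

Call:
{"method": "servo_tool", "body": {"plan": [[0.009,0.002,0.005,0.4,0.1,-1,75],[0.009,0.002,0.015,0,0,0,75],[0,0,0.02,0,0,0,75],[0,0,0.02,0,0,0,75],[0,0,0.006,0,0,0,75],[0,0,0,0,0,0,75],[0,0,0,0,0,0,75]]}}

```text
t: 18.68
eef_pos: [639.9, 293.5, 61.1]
tcp_rot: [-3.14, -0.001, 1.674]
ft_force: [0.6, -1.0, -1.1]
opening: 0.748
```

```bash
python3 d.py A,20
```

```text
t 18.68 pos [639.9 293.5  61.1] rpy [-179.9   -0.    95.9] open 0.748 F [ 0.6 -1.  -1.1]
A,20 tool mm [ 4.2  0.1 41.1]
turn to 36.2 [-0.1  0.  59.7]
turn to 96.2 [-0.1 -0.  -0.3]
```

Call:
{"method": "servo_tool", "body": {"plan": [[0.002,0,0.006,0,0,0,75],[0.002,0,0.009,0,0,0,75],[0,0,0.008,0,0,0,75],[0,0,0.008,0,0,0,75],[0,0,0.004,0,0,0,75],[0,0,0.001,0,0,0,75],[0,0,0,0,0,0,70],[0,0,0,0,0,0,65]]}}

```text
t: 19.35
eef_pos: [640.5, 298.1, 23.5]
tcp_rot: [3.14, -0.001, 1.673]
ft_force: [0.1, -0.9, 0.5]
opening: 0.68
```

```bash
python3 d.py A,20
```

```text
t 19.35 pos [640.5 298.1  23.5] rpy [ 1.799e+02 -1.000e-01  9.590e+01] open 0.68 F [ 0.1 -0.9  0.5]
A,20 tool mm [-0.3 -1.1  3.5]
turn to 36.2 [ 0.  -0.1 59.7]
turn to 96.2 [ 0.1 -0.1 -0.3]
```

Call:
{"method": "servo_tool", "body": {"plan": [[0,-0.001,0.003,0,0,0,60],[0,0,0.001,0,0,0,60],[0,0,0,0,0,0,0],[0,0,0,0,0,0,0],[0,0,0,0,0,0,0],[0,0,0,0,0,0,0],[0,0,0,0,0,0,0],[0,0,0,0,0,0,0]]}}

```text
t: 20.02
eef_pos: [640.0, 298.1, 20.5]
tcp_rot: [3.138, -0.002, 1.673]
ft_force: [0.2, 0.3, -1.5]
opening: 0.409
```

Call:
{"method": "servo_tool", "body": {"plan": [[0,0,0,0,0,0,0],[0,0,0,0,0,0,0],[0,0,-0.01,0,0,0,0],[0,0,-0.02,0,0,0,0],[0,0,-0.025,0,0,0,0],[0,0,-0.025,0,0,0,0],[0,0,-0.005,0,0,0,0],[0,0,0,0,0,0,0]]}}

```text
t: 20.68
eef_pos: [639.2, 297.7, 110.4]
tcp_rot: [3.141, -0.001, 1.673]
ft_force: [-0.2, -0.2, -0.5]
opening: 0.405
```

```bash
python3 d.py w1,110
```

```text
t 20.68 pos [639.2 297.7 110.4] rpy [ 1.799e+02 -1.000e-01  9.590e+01] open 0.405 F [-0.2 -0.2 -0.5]
w1,110 tool mm [-4.440e+02 -1.215e+02 -4.000e-01]
turn to 36.2 [ 0.  -0.1 59.7]
turn to 96.2 [ 0.1 -0.1 -0.3]
```

Call:
{"method": "servo_tool", "body": {"plan": [[-0.007,-0.002,0,0,0,0,0],[-0.018,-0.005,0,0,0,0,0],[-0.029,-0.008,0,0,0,0,0],[-0.036,-0.0098,0,0,0,0,0],[-0.036,-0.0098,0,0,0,0,0],[-0.036,-0.0098,0,0,0,0,0],[-0.036,-0.0098,0,0,0,0,0],[-0.036,-0.0098,0,0,0,0,0]]}}

```text
t: 21.35
eef_pos: [593.4, 53.3, 101.8]
tcp_rot: [-3.134, -0.002, 1.683]
ft_force: [0.3, 0.4, -0.3]
opening: 0.411
```

Call:
{"method": "servo_tool", "body": {"plan": [[-0.036,-0.0098,0,0,0,0,0],[-0.036,-0.0098,0,0,0,0,0],[-0.036,-0.0098,0,0,0,0,0],[-0.032,-0.009,0,0,0,0,0],[-0.025,-0.007,0,0,0,0,0],[-0.018,-0.005,0,0,0,0,0],[-0.01,-0.003,0,0,0,0,0],[-0.003,-0.001,0,0,0,0,0]]}}

```text
t: 22.02
eef_pos: [549.5, -164.9, 92.8]
tcp_rot: [-3.121, -0.007, 1.675]
ft_force: [-0.0, 0.2, -0.4]
opening: 0.405
```

Call:
{"method": "servo_tool", "body": {"plan": [[0,0,0,0,0,0,0],[0,0,0,0,0,0,0]]}}

```text
t: 22.18
eef_pos: [548.6, -164.7, 91.7]
tcp_rot: [-3.119, -0.008, 1.674]
ft_force: [-0.0, -0.0, -0.1]
opening: 0.408
```

```bash
python3 d.py w1,70
```

```text
t 22.18 pos [ 548.6 -164.7   91.7] rpy [-178.7   -0.5   95.9] open 0.408 F [-0.  -0.  -0.1]
w1,70 tool mm [ 6.6 16.2 21.4]
turn to 36.2 [-1.4  0.3 59.7]
turn to 96.2 [-1.3 -0.5 -0.3]
```

Call:
{"method": "servo_tool", "body": {"plan": [[0.003,0.008,0,-1.3,-0.5,-0.3,0],[0.003,0.007,0.002,0,0,0,0],[0,0,0.007,0,0,0,0],[0,0,0.007,0,0,0,0],[0,0,0,0,0,0,0],[0,0,0,0,0,0,0]]}}

```text
t: 22.68
eef_pos: [563.8, -151.2, 72.9]
tcp_rot: [-3.139, -0.001, 1.686]
ft_force: [0.8, -0.1, -0.9]
opening: 0.401
```

```bash
python3 d.py w1,32
```

```text
t 22.68 pos [ 563.8 -151.2   72.9] rpy [-179.9   -0.    96.6] open 0.401 F [ 0.8 -0.1 -0.9]
w1,32 tool mm [-5.1 -0.8 40.9]
turn to 36.2 [-0.1  0.  60.4]
turn to 96.2 [-0.1 -0.   0.4]
```

Call:
{"method": "servo_tool", "body": {"plan": [[-0.0025,-0.0005,0.005,0,0,0.4,0],[-0.0025,0,0.009,0,0,0,0],[0,0,0.008,0,0,0,0],[0,0,0.008,0,0,0,0],[0,0,0.004,0,0,0,0],[0,0,0.001,0,0,0,0],[0,0,0,0,0,0,0],[0,0,0,0,0,0,0]]}}

```text
t: 23.35
eef_pos: [562.9, -157.1, 32.9]
tcp_rot: [-3.137, -0.002, 1.677]
ft_force: [0.7, 0.3, -0.3]
opening: 0.41
```

```bash
python3 d.py w1,32
```

```text
t 23.35 pos [ 562.9 -157.1   32.9] rpy [-1.797e+02 -1.000e-01  9.610e+01] open 0.41 F [ 0.7  0.3 -0.3]
w1,32 tool mm [0.6 0.7 0.9]
turn to 36.2 [-0.3  0.  59.9]
turn to 96.2 [-0.3 -0.1 -0.1]
```

Call:
{"method": "servo_tool", "body": {"plan": [[0,0,0.001,0,0,0,0],[0,0,0,0,0,0,0],[0,0,0,0,0,0,48],[0,0,0,0,0,0,54],[0,0,0,0,0,0,60],[0,0,0,0,0,0,62],[0,0,0,0,0,0,62]]}}

```text
t: 23.93
eef_pos: [563.7, -157.3, 33.4]
tcp_rot: [-3.14, -0.001, 1.677]
ft_force: [0.2, 0.4, 0.7]
opening: 0.613
```

Call:
{"method": "servo_tool", "body": {"plan": [[0,0,-0.01,0,0,0,62],[0,0,-0.02,0,0,0,62],[0,0,-0.025,0,0,0,62],[0,0,-0.02,0,0,0,62],[0,0,-0.005,0,0,0,75],[0.007,0,0,0,0,0,75],[0.018,0.0015,0,0,0,0,75],[0.029,0.002,0,0,0,0,75]]}}

```text
t: 24.6
eef_pos: [561.4, -104.9, 118.6]
tcp_rot: [-3.14, 0.0, 1.672]
ft_force: [-0.6, 0.5, -0.4]
opening: 0.75
```

Call:
{"method": "servo_tool", "body": {"plan": [[0.036,0.0028,0,0,0,0,75],[0.036,0.0028,0,0,0,0,75],[0.036,0.0028,0,0,0,0,75],[0.036,0.0028,0,0,0,0,75],[0.036,0.0028,0,0,0,0,75],[0.032,0.0025,0,0,0,0,75],[0.028,0.002,0,0,0,0,75],[0.022,0.0017,0,0,0,0,75]]}}

```text
t: 25.27
eef_pos: [548.6, 172.6, 111.5]
tcp_rot: [-3.132, -0.001, 1.669]
ft_force: [-0.3, -0.3, -0.1]
opening: 0.749
```

Call:
{"method": "servo_tool", "body": {"plan": [[0.014,0.001,0,0,0,0,75],[0.01,0.001,0,0,0,0,75],[0.003,0,0,0,0,0,75],[0,0,0,0,0,0,75],[0,0,0,0,0,0,75]]}}

```text
t: 25.68
eef_pos: [544.2, 206.2, 107.6]
tcp_rot: [-3.126, -0.001, 1.675]
ft_force: [0.3, -0.4, -0.7]
opening: 0.754
```

```bash
python3 d.py W,60
python3 - <<'E'
from m import *
T,S=[env.read_camera(n) for n in("top","scene")]
t=T["img"][160:260,340:440];s=S["img"][150:250,200:300]
cv2.imwrite("pics/z4.png",np.hstack([cv2.resize(i,None,fx=4,fy=4,interpolation=cv2.INTER_CUBIC) for i in(t,s)]))
f=lambda c:((lambda h:((h[...,1]>108)&(h[...,0]<13)))(cv2.cvtColor(c["img"],cv2.COLOR_BGR2HSV)))
K=np.array(T["intrinsics"])
from d import P
for n in("w0","w1","w2"):
    r=[]
    pp=[]
    for c in(T,S):
        X=np.array(c["R"])@np.r_[P[n],38]+c["t"];u=np.array(c["intrinsics"])@X;u=u[:2]/u[2]
        p,e=blob(f(c),u.round(),8);pp.append(p);r+=[u.round(1),p.round(1),e,onz(c,p,38).round(1)[:2]]
    print(n,P[n].round(1),r,tri(T,pp[0],S,pp[1])[0].round(1))
E
```

```text
t 25.68 pos [544.2 206.2 107.6] rpy [-179.1   -0.    96. ] open 0.754 F [ 0.3 -0.4 -0.7]
W,60 tool mm [-7.   8.3 47.5]
turn to 36.2 [-0.8  0.4 59.8]
turn to 96.2 [-0.9 -0.  -0.2]
t 25.78 pos [544.4 205.7 107.8] rpy [-179.1   -0.    95.9] open 0.749 F [ 0.8 -0.2 -0.2]
turn to 36.2 [-0.8  0.4 59.7]
turn to 96.2 [-0.9 -0.  -0.3]
w0 [ 591.8 -195.1] [array([391.7, 201.9]), array([392.3, 201.9]), (10.6, 11.3), array([ 591.9, -196.9]), array([242.6, 193.9]), array([242.4, 193.6]), (11.2, 11.4), array([ 590.8, -196. ])] [ 591.6 -196.    39.4]
w1 [ 563.5 -156.4] [array([379.3, 210.6]), array([379.8, 210.6]), (10.9, 11.2), array([ 563.4, -157.8]), array([257.8, 189. ]), array([257.6, 188.7]), (10.8, 11.1), array([ 562.7, -157.3])] [ 563.3 -157.3   38.8]
w2 [ 544.1 -200.3] [array([393.2, 217.1]), array([393.7, 217.2]), (10.9, 11.4), array([ 543.8, -201.8]), array([246.6, 180.8]), array([246.4, 180.5]), (10.8, 11.2), array([ 543.4, -201.2])] [ 543.7 -201.3   38.5]
```

View pics/z4.png

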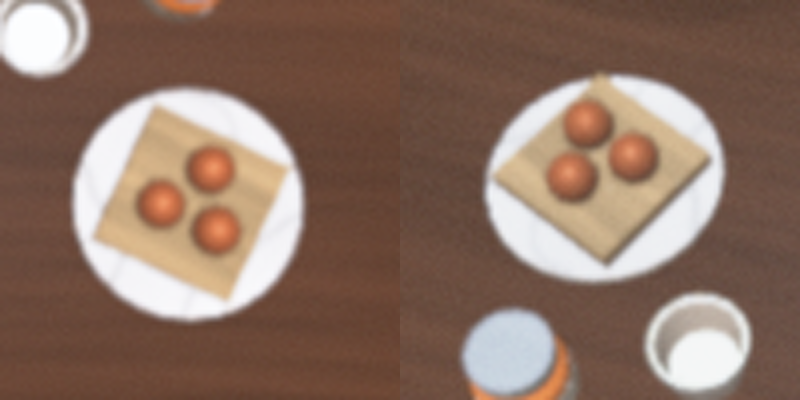

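All three dark truffles are seated: top crop (210,168), (160,203) and (215,230), with triangulated heights of 38.5–39.4 mm. I'll now pick the white one.

Call:
{"method": "servo_tool", "body": {"plan": [[-0.003,0.004,0.003,-0.9,0,-0.2,75],[-0.003,0.004,0.012,0,0,0,75],[0,0,0.015,0,0,0,75],[0,0,0.01,0,0,0,75],[0,0,0.003,0,0,0,75],[0,0,0,0,0,0,75],[0,0,0,0,0,0,75]]}}

```text
t: 26.37
eef_pos: [555.6, 195.5, 60.5]
tcp_rot: [3.139, -0.0, 1.673]
ft_force: [0.2, -0.3, -0.2]
opening: 0.754
```

```bash
sed -i 's/^mid=np.array(.*\]);w=lambda a:mid/mid=np.array([566.3,-184.8]);w=lambda a:mid/' d.py; python3 d.py W,20
```

```text
t 26.37 pos [555.6 195.5  60.5] rpy [179.8  -0.   95.8] open 0.754 F [ 0.2 -0.3 -0.2]
W,20 tool mm [ 4.7 -2.8 40.5]
turn to 36.2 [ 0.1 -0.1 59.6]
turn to 96.2 [ 0.2 -0.  -0.4]
```

Call:
{"method": "servo_tool", "body": {"plan": [[0.0022,-0.0013,0.006,0.2,0,-0.4,75],[0.0022,-0.0013,0.009,0,0,0,75],[0,0,0.008,0,0,0,75],[0,0,0.008,0,0,0,75],[0,0,0.004,0,0,0,75],[0,0,0.001,0,0,0,75],[0,0,0,0,0,0,70],[0,0,0,0,0,0,65]]}}

```text
t: 27.03
eef_pos: [552.5, 200.5, 21.2]
tcp_rot: [3.141, -0.0, 1.681]
ft_force: [0.5, 0.8, -1.4]
opening: 0.68
```

```bash
python3 d.py W,20
```

```text
t 27.03 pos [552.5 200.5  21.2] rpy [180.   -0.   96.3] open 0.68 F [ 0.5  0.8 -1.4]
W,20 tool mm [-0.5 -0.1  1.2]
turn to 36.2 [-0.  -0.  60.1]
turn to 96.2 [ 0.  -0.   0.1]
```

Close and lift.

Call:
{"method": "servo_tool", "body": {"plan": [[0,0,0.0005,0,0,0,60],[0,0,0,0,0,0,0],[0,0,0,0,0,0,0],[0,0,0,0,0,0,0],[0,0,0,0,0,0,0],[0,0,0,0,0,0,0],[0,0,0,0,0,0,0],[0,0,0,0,0,0,0]]}}

```text
t: 27.7
eef_pos: [553.1, 200.6, 22.0]
tcp_rot: [3.139, -0.001, 1.681]
ft_force: [0.4, 0.3, 0.0]
opening: 0.407
```

Call:
{"method": "servo_tool", "body": {"plan": [[0,0,0,0,0,0,0],[0,0,0,0,0,0,0],[0,0,-0.01,0,0,0,0],[0,0,-0.02,0,0,0,0],[0,0,-0.03,0,0,0,0],[0,0,-0.03,0,0,0,0],[0,0,-0.01,0,0,0,0],[0,0,0,0,0,0,0]]}}

```text
t: 28.37
eef_pos: [552.1, 200.2, 128.0]
tcp_rot: [-3.141, -0.0, 1.681]
ft_force: [-0.1, 0.2, -0.2]
opening: 0.408
```

```bash
python3 d.py mid,110
```

```text
t 28.37 pos [552.1 200.2 128. ] rpy [-180.    -0.    96.3] open 0.408 F [-0.1  0.2 -0.2]
mid,110 tool mm [-384.3  -28.2   17.9]
turn to 36.2 [-0.   0.  60.1]
turn to 96.2 [-0.  -0.   0.1]
```

Call:
{"method": "servo_tool", "body": {"plan": [[-0.007,0,0,0,0,0,0],[-0.018,-0.001,0,0,0,0,0],[-0.029,-0.001,0,0,0,0,0],[-0.036,-0.0015,0,0,0,0,0],[-0.036,-0.0015,0,0,0,0,0],[-0.036,-0.0015,0,0,0,0,0],[-0.036,-0.0015,0,0,0,0,0],[-0.036,-0.0015,0,0,0,0,0]]}}

```text
t: 29.03
eef_pos: [566.0, -38.8, 123.5]
tcp_rot: [-3.136, -0.002, 1.691]
ft_force: [0.3, 0.7, -1.3]
opening: 0.409
```

Call:
{"method": "servo_tool", "body": {"plan": [[-0.036,-0.0015,0,0,0,0,0],[-0.032,-0.0015,0,0,0,0,0],[-0.025,-0.001,0,0,0,0,0],[-0.021,-0.001,0,0,0,0,0],[-0.014,-0.001,0,0,0,0,0],[-0.007,0,0,0,0,0,0],[0,0,0,0,0,0,0],[0,0,0,0,0,0,0]]}}

```text
t: 29.7
eef_pos: [570.3, -190.2, 114.4]
tcp_rot: [-3.124, -0.007, 1.682]
ft_force: [-0.4, 0.1, -1.7]
opening: 0.408
```

```bash
python3 d.py mid,95
```

```text
t 29.7 pos [ 570.3 -190.2  114.4] rpy [-179.    -0.4   96.4] open 0.408 F [-0.4  0.1 -1.7]
mid,95 tool mm [ 5.7 -3.1 19.5]
turn to 36.2 [-1.1  0.1 60.2]
turn to 96.2 [-1.  -0.4  0.2]
```

Call:
{"method": "servo_tool", "body": {"plan": [[0.002,-0.0015,0,-1,-0.4,0.2,0],[0.002,-0.0015,0.004,0,0,0,0],[0,0,0.008,0,0,0,0],[0,0,0.006,0,0,0,0],[0,0,0,0,0,0,0],[0,0,0,0,0,0,0]]}}

```text
t: 30.2
eef_pos: [566.1, -181.8, 93.1]
tcp_rot: [-3.139, -0.003, 1.683]
ft_force: [-0.1, -0.2, -0.3]
opening: 0.406
```

```bash
python3 d.py mid,62
python3 - <<'E'
from m import *
S=env.read_camera("scene");T=env.read_camera("top")
t=T["img"][160:260,340:440];s=S["img"][120:220,200:300]
cv2.imwrite("pics/z5.png",np.hstack([cv2.resize(i,None,fx=4,fy=4,interpolation=cv2.INTER_CUBIC) for i in(t,s)]))
E
```

```text
t 30.2 pos [ 566.1 -181.8   93.1] rpy [-1.798e+02 -1.000e-01  9.640e+01] open 0.406 F [-0.1 -0.2 -0.3]
mid,62 tool mm [-3.  -0.  31.1]
turn to 36.2 [-0.2 -0.  60.2]
turn to 96.2 [-0.2 -0.1  0.2]
```

View pics/z5.png

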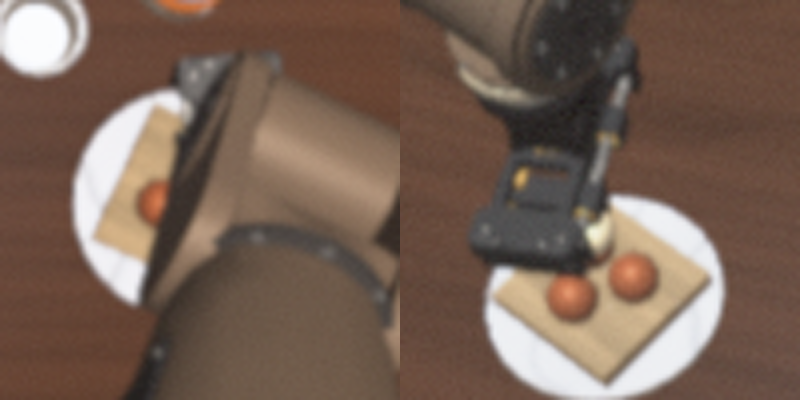

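The white truffle is held, partly hidden at scene crop (598,232), with the board below. I'll descend slowly.

Call:
{"method": "servo_tool", "body": {"plan": [[-0.0014,0,0.005,-0.2,-0.1,0.2,0],[-0.0014,0,0.007,0,0,0,0],[0,0,0.007,0,0,0,0],[0,0,0.004,0,0,0,0],[0,0,0.001,0,0,0,0],[0,0,0,0,0,0,0],[0,0,0,0,0,0,0]]}}

```text
t: 30.88
eef_pos: [566.7, -185.5, 66.7]
tcp_rot: [3.14, -0.0, 1.679]
ft_force: [-1.0, 0.3, -0.3]
opening: 0.408
```

```bash
python3 d.py mid,62
```

```text
t 30.88 pos [ 566.7 -185.5   66.7] rpy [179.9  -0.   96.2] open 0.408 F [-1.   0.3 -0.3]
mid,62 tool mm [ 0.7 -0.3  4.7]
turn to 36.2 [ 0.1 -0.1 60. ]
turn to 96.2 [ 0.1 -0.  -0. ]
```

Down in small steps, watching force.

Call:
{"method": "servo_tool", "body": {"plan": [[0.0005,0,0.002,0,0,0,0],[0,0,0,0,0,0,0],[0,0,0,0,0,0,0]]}}

```text
t: 31.13
eef_pos: [566.9, -185.0, 64.9]
tcp_rot: [3.14, -0.0, 1.679]
ft_force: [0.4, -0.3, -0.4]
opening: 0.409
```

Call:
{"method": "servo_tool", "body": {"plan": [[0,0,0.001,0,0,0,0],[0,0,0,0,0,0,0]]}}

```text
t: 31.3
eef_pos: [567.0, -185.0, 64.1]
tcp_rot: [3.139, 0.0, 1.679]
ft_force: [-0.7, -0.4, -0.1]
opening: 0.406
```

Call:
{"method": "servo_tool", "body": {"plan": [[0,0,0.001,0,0,0,0],[0,0,0,0,0,0,0]]}}

```text
t: 31.47
eef_pos: [567.1, -185.0, 63.2]
tcp_rot: [3.139, 0.0, 1.679]
ft_force: [-0.0, -0.2, -1.5]
opening: 0.408
```

```bash
python3 d.py mid,62
```

```text
t 31.47 pos [ 567.1 -185.    63.2] rpy [179.9   0.   96.2] open 0.408 F [-0.  -0.2 -1.5]
mid,62 tool mm [ 0.3 -0.7  1.2]
turn to 36.2 [ 0.2 -0.1 60. ]
turn to 96.2 [ 0.1  0.  -0. ]
```

Call:
{"method": "servo_tool", "body": {"plan": [[0,-0.0006,0.0008,0,0,0,0],[0,0,0,0,0,0,0],[0,0,0,0,0,0,0]]}}

```text
t: 31.72
eef_pos: [566.4, -185.1, 62.3]
tcp_rot: [3.139, 0.001, 1.679]
ft_force: [-0.4, -0.1, -1.6]
opening: 0.407
```

Call:
{"method": "servo_tool", "body": {"plan": [[0,0,0.0008,0,0,0,0],[0,0,0,0,0,0,0],[0,0,0,0,0,0,0]]}}

```text
t: 31.97
eef_pos: [566.4, -185.1, 61.7]
tcp_rot: [3.139, 0.001, 1.679]
ft_force: [0.3, 0.0, 0.3]
opening: 0.408
```

```bash
python3 d.py mid,62; python3 -c "
from cell import env
s=env.state();print(s['ft_force'],s['moment'],s['tau'])"
```

```text
t 31.97 pos [ 566.4 -185.1   61.7] rpy [179.8   0.   96.2] open 0.408 F [0.3 0.  0.3]
mid,62 tool mm [ 0.3 -0.1 -0.3]
turn to 36.2 [ 0.2 -0.1 60. ]
turn to 96.2 [ 0.2  0.  -0. ]
[0.31774285 0.00259544 0.29128712] [ 0.01332253 -0.10725543 -0.02274349] [ 6.74443028e-03 -6.25144243e+01 -1.81981015e+01  4.65756760e-02
 -2.77523190e-02 -9.00428840e-04]
```

Call:
{"method": "servo_tool", "body": {"plan": [[0,0,0.0006,0,0,0,0],[0,0,0,0,0,0,0]]}}

```text
t: 32.13
eef_pos: [566.3, -185.1, 61.3]
tcp_rot: [3.139, 0.001, 1.679]
ft_force: [-0.3, 0.7, 2.2]
opening: 0.409
```

Call:
{"method": "servo_tool", "body": {"plan": [[0,0,0.0006,0,0,0,0],[0,0,0,0,0,0,0]]}}

```text
t: 32.3
eef_pos: [566.3, -185.0, 61.1]
tcp_rot: [3.139, 0.001, 1.679]
ft_force: [-0.2, 0.3, 2.8]
opening: 0.412
```

Upward force of 2.2–2.8 N and the motion has stalled, so it is in contact. I'll release gently and lift.

Call:
{"method": "servo_tool", "body": {"plan": [[0,0,0,0,0,0,43],[0,0,0,0,0,0,45],[0,0,0,0,0,0,48],[0,0,0,0,0,0,52],[0,0,0,0,0,0,56],[0,0,0,0,0,0,60],[0,0,0,0,0,0,62],[0,0,0,0,0,0,62]]}}

```text
t: 32.97
eef_pos: [566.6, -185.2, 60.5]
tcp_rot: [3.138, 0.001, 1.679]
ft_force: [0.3, 0.1, -0.5]
opening: 0.615
```

Call:
{"method": "servo_tool", "body": {"plan": [[0,0,-0.005,0,0,0,62],[0,0,-0.01,0,0,0,62],[0,0,-0.02,0,0,0,62],[0,0,-0.025,0,0,0,62],[0,0,-0.025,0,0,0,62],[0,0,-0.01,0,0,0,62],[0.02,0,0,0,0,0,62],[0.03,0,0,0,0,0,62]]}}

```text
t: 33.63
eef_pos: [561.4, -138.3, 165.2]
tcp_rot: [3.136, 0.003, 1.674]
ft_force: [0.9, 0.0, -0.5]
opening: 0.617
```

Call:
{"method": "servo_tool", "body": {"plan": [[0.035,0,0,0,0,0,62],[0.035,0,0,0,0,0,62],[0.035,0,0,0,0,0,62],[0.02,0,0,0,0,0,62],[0.01,0,0,0,0,0,62],[0,0,0,0,0,0,62],[0,0,0,0,0,0,62]]}}

```text
t: 34.22
eef_pos: [546.4, 4.3, 172.4]
tcp_rot: [3.128, 0.005, 1.676]
ft_force: [0.8, 0.0, -0.3]
opening: 0.617
```

```bash
python3 d.py
python3 - <<'E'
from m import *
S=env.read_camera("scene");T=env.read_camera("top")
f=lambda i:cv2.resize(i,None,fx=4,fy=4,interpolation=cv2.INTER_CUBIC)
a=np.hstack([f(T["img"][165:255,340:440]),f(S["img"][145:235,200:300])])
b=np.hstack([cv2.resize(c["img"],(400,250)) for c in(T,S)])[:240]
cv2.imwrite("pics/z6.png",np.vstack([a,b]))
p=[blob(m,q,9) for m,q in((masks(T["img"])["white"]|False,(388,210)),)]
h=[cv2.cvtColor(c["img"],cv2.COLOR_BGR2HSV) for c in(T,S)]
E
```

```text
t 34.22 pos [546.4   4.3 172.4] rpy [179.2   0.3  96. ] open 0.617 F [ 0.8  0.  -0.3]
turn to 36.2 [ 0.9 -0.2 59.8]
turn to 96.2 [ 0.8  0.3 -0.2]
```

View pics/z6.png

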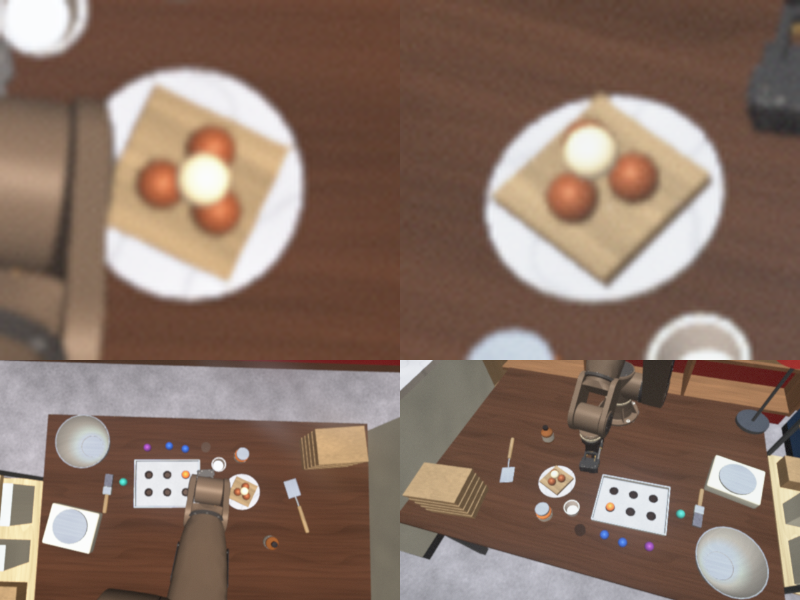

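The white truffle sits saddled on the three darks (top px about (391,209.5), scene about (247,182.5)). Orange is in its cup and the other things haven't moved.

Run:
```python
from m import *
T=env.read_camera("top");S=env.read_camera("scene");p=[]
for c,q in((T,(391,209)),(S,(247,182))):
    h=cv2.cvtColor(c["img"],cv2.COLOR_BGR2HSV);p.append(blob((h[...,1]<75)&(h[...,2]>170),q,7)[0])
print(p,tri(T,p[0],S,p[1]));env.job_done()
```

```text
[array([390.69980669, 209.30019331]), array([247.07250071, 182.57238913])] (array([ 566.58423793, -185.41818452,   67.40430016]), np.float64(1.846551767932756))
the job is handed in; nothing more can be done
```

The pyramid is built and handed in at about 34 s of the 72 s limit. The three milk-brown truffles are in the three wells, and the white one sits in the gap on top of them.

- **Dark truffles:** from two views their centres came out 38.5–39.4 mm above the table, against 38 mm expected when seated.
- **White truffle:** its centre measured (566.6, -185.4, 67.4) mm. That is within 1 mm of the middle I was aiming for and of the expected 67 mm height. I lowered it until about 2.5 N of contact showed, then opened the jaws slowly.
- **Other things on the table:** in the last pictures the orange truffle is in its cup and the other things look unmoved. I judged the other things by eye and did not measure them.
- **Disagreements:**
  - The two cameras differ by about 2 mm, in line with the stated calibration.
  - My first height for the well mouths was 15 mm instead of 24 mm, probably because the oblique view shows the well floor. I took the board's position from its outline and the top view instead.

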